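# Line the enamel tins up by size on the rack

### The job

Tidy the sign painters' bench: stand the four paint tins on the rack in order of size, one centred on each cork pad, with the smallest next to the roll of masking tape and the largest at the far end. Keep the tins upright, and leave the tape and the glass jar where they are.

Things in the scene. Friction and masses are not known exactly. Their poses are not given: they have to be found in the camera images.
- tin_a_center (a point): The second smallest of the four paint tins: a closed upright steel cylinder with an off-white label, 48 mm in diameter and 50 mm high. All four look alike but for their size. The point is the tin's centre, half-way up; z points up to the lid. It starts standing on the table beyond the rack; small things at most 12 mm high (a brush, a pencil) may lie between the tins, some mm clear of them.
- tin_b_center (a point): The largest of the four paint tins: a closed upright steel cylinder with an off-white label, 66 mm in diameter and 78 mm high. All four look alike but for their size. The point is the tin's centre, half-way up; z points up to the lid. It starts standing on the table beyond the rack; small things at most 12 mm high (a brush, a pencil) may lie between the tins, some mm clear of them.
- tin_c_center (a point): The smallest of the four paint tins: a closed upright steel cylinder with an off-white label, 40 mm in diameter and 38 mm high. All four look alike but for their size. The point is the tin's centre, half-way up; z points up to the lid. It starts standing on the table beyond the rack; small things at most 12 mm high (a brush, a pencil) may lie between the tins, some mm clear of them.
- tin_d_center (a point): The second largest of the four paint tins: a closed upright steel cylinder with an off-white label, 57 mm in diameter and 63 mm high. All four look alike but for their size. The point is the tin's centre, half-way up; z points up to the lid. It starts standing on the table beyond the rack; small things at most 12 mm high (a brush, a pencil) may lie between the tins, some mm clear of them.
- mark_1: One of four identical round cork pads, 72 mm across, 3 mm thick, fixed in a straight row 88 mm apart (centre to centre) on the rack, a flat grey board 95 x 550 mm, 15 mm high, no walls. The number does not tell its place in the row. Origin: centre of its underside, 15 mm above the table; tins stand 3 mm higher. y axis along the row, x across it.
- mark_2: One of four identical round cork pads, 72 mm across, 3 mm thick, fixed in a straight row 88 mm apart (centre to centre) on the rack, a flat grey board 95 x 550 mm, 15 mm high, no walls. The number does not tell its place in the row. Origin: centre of its underside, 15 mm above the table; tins stand 3 mm higher. y axis along the row, x across it.
- mark_3: One of four identical round cork pads, 72 mm across, 3 mm thick, fixed in a straight row 88 mm apart (centre to centre) on the rack, a flat grey board 95 x 550 mm, 15 mm high, no walls. The number does not tell its place in the row. Origin: centre of its underside, 15 mm above the table; tins stand 3 mm higher. y axis along the row, x across it.
- mark_4: One of four identical round cork pads, 72 mm across, 3 mm thick, fixed in a straight row 88 mm apart (centre to centre) on the rack, a flat grey board 95 x 550 mm, 15 mm high, no walls. The number does not tell its place in the row. Origin: centre of its underside, 15 mm above the table; tins stand 3 mm higher. y axis along the row, x across it.
- tape_center (a point): Roll of cream masking tape (open core, 72 mm) lying flat and loose on one end of the rack, in line with the cork pads: 88 mm in diameter, 24 mm high. Its centre is 92 mm from the centre of the nearest pad. At the other end of the rack lies a black sanding block (75 x 60 x 24 mm). The point is the roll's centre, half-way up.
- jar_center (a point): Amber glass jar with a black cap, 60 mm in diameter and 85 mm high, standing loose among the tins; it is not to be moved. The point is its centre, half-way up.
Not all that is in view belongs to the job. What is shaped like the part that bears tin_c_center but blue is not meant.

How it is judged:
By the outcome, as a careful person would: the job done as asked, in the order asked, and still so for the second after the job is handed in, with the robot touching nothing.
It also fails if it takes over 102 s, if anything falls off the work surface, if the arm or the gripper's body presses on something with over 40 N, if the wrist force passes 120 N, or if a joint passes its speed limit or range.

### The arm

A 7-joint arm with a two-finger parallel gripper is mounted at the origin on the work surface. World frame = base frame: x ahead of the robot, y to its left, z up, the work surface at z = 0. Lengths are in m, angles in degrees, forces in N, time in s.
With the tool pointing down it reaches from about 0.35 to 0.775 m from the base axis. Payload 3.1 kg.
Tool frame: the origin (TCP) lies between the finger pads; the fingertips stand r.tcp_to_tips ahead of it and the grasp point (between the pads) lies 6 mm ahead of it (r.tcp_to_tips is the distance from the TCP to the fingertips, in m); z points along the fingers, y is the line along which they close (so a half turn about z gives the same grasp; the last joint's range is limited). The gripper opens to 85 mm and grips with 20 to 120 N. Pads are 22 mm wide; open, the fingers measure 114 mm over their backs; the gripper's body (76 mm by 85 mm) begins 54 mm behind the grasp point. The pads swing forward as they close: fully open they stand 13 mm farther back than shut.
Start: joints at [66.652, 17.813, 0.802, 86.603, -0.252, 75.585, -1.558], TCP at [0.197, -0.514, 0.256] pointing down, gripper open.
Joint ranges: [-154.91, 154.91], [-16.99, 109.72], [-72.82, 74.43], [7.12, 147.25], [-82.49, 262.49], [11.32, 116.49], [-174.64, 174.64]. Speed limits (degrees/s): [159.86, 159.86, 180, 180, 180, 180, 180].

### API

Orientations are given as [roll, pitch, yaw] about the fixed x, y, z axes, in that order (R = Rz(yaw) Ry(pitch) Rx(roll)).
In Python, from plant import r gives the robot as it stands.
- The arm moves only by the tool servo_tool, never from a script. Its argument "motion" is a list of rows, each a list of 5 numbers: the closure, from -1 (fully open) to 1 (shut), then the shift along the tool's x, y, z scaled (see below), then the turn about the tool's z scaled (see below). A call has 1 to 8 rows; each row is the pose to reach, as a shift and turn from the pose commanded when the call began, along the tool's axes at that moment; what a row does not reach only later rows make up. The controller multiplies each number of a shift by 500 mm and each number of a turn by 120 degrees. A row lasts 1/8 s, in which the tool goes at most 62.5 mm and 10.7 degrees, less where a joint would pass 70% of its speed; a pose out of reach is approached as far as the arm can. A call with a number of a shift or a turn outside -1 to 1 is refused whole. A call with a gripper value outside its range is refused whole. The fingers move at their own pace and stop on an object; the grip force is fixed at half the most. Time passes only in rows, so rows that repeat a pose let the fingers close. It gives the time, the measured TCP pose, the force, the opening and the grip force at its end, in the units of the state.
- r.state(): the state, without advancing time (a new reading comes with each control period).
- r.read_camera(name): name is "scene" or "top" or "wrist"; returns the picture (420x560x3 uint8, red, green, blue); there is no depth.
- r.get_calibration(name): a dict with "K" (3x3 intrinsics, pixels), "dist_coeffs" ([k1, k2, p1, p2, k3] as OpenCV has them; the pictures are not rectified), "cam_to_world" (4x4, takes a point from camera to world coordinates). Camera axes: x right, y down, z forward; pixel columns grow to the right and rows downward; lengths in m; the calibration is good to about 2 mm. A picture is of the moment at which its call begins: read the wrist's pose just before it. get_calibration takes no time and is no camera call; for the wrist camera it gives the pose at the moment of the call.
- r.sign_off(): hands the job in; it is judged then, once.
The state is a dict: "t": time; "joint_positions": joint angles; "qvel": joint speeds; "tau": joint torques, N m; "tool_pos": TCP position; "tcp_rot": TCP orientation; "ft_force": force on the tool from outside, world axes, zero at the start; "wrist_torque": the same for the moment, N m; "finger_gap": finger opening in m; "gripper_force": force on a finger pad.
Only numpy, scipy, OpenCV 4.12 (cv2) and the standard library are available. Lean on these libraries where they do the work, as an engineer would, in place of code of your own. Each camera call takes 0.05 s, during which the arm holds its last target. There are 200 camera calls.

## Working session

There is one attempt and no reset: what is moved stays moved. The work goes in short steps, Python scripts to look and compute and a tool call to move; the robot and the scene stay as the last step left them, time stands still between calls to the robot, and variables do not carry over. Pictures are saved under pics/ and viewed, at most 14 in all, crops included, and the job is handed in when it is done.

Besides the shell and the picture viewer there is one more tool, called after "Call:" by a JSON object that holds its "api" and its "payload", one argument or row to a line. servo_tool: Moves the arm, as the interface text tells. Shifts and turns lie within -1 to 1; 1 stands for 500 mm of shift or 120 degrees of turn. Its arguments: {"type":"object","properties":{"motion":{"type":"array","items":{"type":"array","items":{"type":"number","minimum":-1,"maximum":1}}}},"required":["motion"]}

```bash
mkdir -p pics
python3 - <<'E'
from plant import r
import cv2
for n in ("top","scene"):
    im=r.read_camera(n); cv2.imwrite(f"pics/{n}0.png",im[:,:,::-1])
    c=r.get_calibration(n); print(n,c["K"],c["dist_coeffs"],c["cam_to_world"])
s=r.state();print(s, r.tcp_to_tips)
E
```

```text
top [[387.87271537   0.         281.56047998]
 [  0.         387.87271537 218.160288  ]
 [  0.           0.           1.        ]] [-0.10276522  0.          0.          0.          0.        ] [[-0.0072702  -0.98198527  0.18881758  0.44455692]
 [-0.99995763  0.0060732  -0.00691724  0.01438095]
 [ 0.0056459  -0.18885987 -0.98198782  0.9117259 ]
 [ 0.          0.          0.          1.        ]]
scene [[546.09744648   0.         277.83623297]
 [  0.         546.09744648 211.38574622]
 [  0.           0.           1.        ]] [-0.1292244  0.         0.         0.         0.       ] [[ 0.83372764  0.44832555 -0.322339    0.9160261 ]
 [ 0.55212505 -0.68478456  0.47563434 -0.51468774]
 [-0.00749374 -0.57452093 -0.81845558  0.93503397]
 [ 0.          0.          0.          1.        ]]
{'t': 0.1, 'joint_positions': array([66.65442613, 17.85715051,  0.80178988, 86.68183672, -0.25004626,
       75.58599313, -1.558354  ]), 'qvel': array([-0.00683303, -0.0127596 ,  0.10577417, -0.29228334, -0.008844  ,
       -0.01586602,  0.03407886]), 'tau': array([ 1.12611917e-03, -3.80856729e+01,  1.46886790e-01, -2.31242234e+01,
        1.23617242e-02,  8.06606258e-03,  1.08661257e-05]), 'tool_pos': array([ 0.19649902, -0.51305551,  0.25532384]), 'tcp_rot': array([-1.79876943e+02,  7.16573264e-03,  2.09612917e+01]), 'ft_force': array([-0.50722001,  0.64231058, -0.05463607]), 'wrist_torque': array([0.0485725 , 0.02462122, 0.00270348]), 'gripper_force': 0.0, 'finger_gap': 0.08525725239630003} 0.025
```

View pics/top0.png

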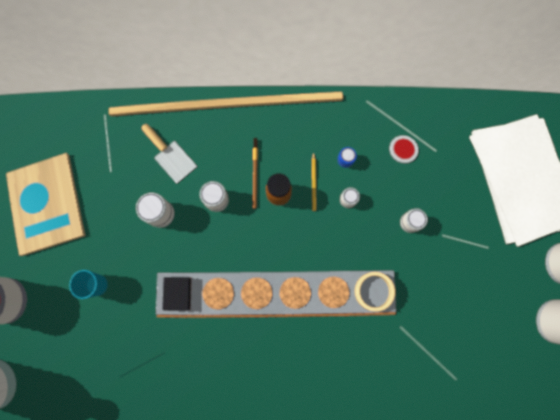

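View pics/scene0.png

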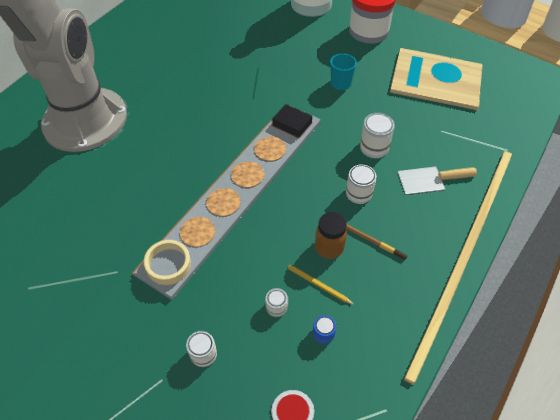

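The top view shows the white tins, by their lids: b (151,208), d (213,194), c (350,198), a (415,220). The blue can at (347,157) is the decoy, and the red-lidded one at (404,149) is not part of the job. The jar is at (279,186). The pads are at x = 218, 257, 295 and 334, row 293, and the tape is at (375,291), so the order from the right-hand pad leftwards is c, a, d, b. An enlarged crop will confirm this.

```bash
cat > h.py <<'E'
import numpy as np, cv2
from plant import r
def loc(cal,uv,z):
    p=cv2.undistortPoints(np.array(uv,float).reshape(-1,1,2),cal["K"],np.array(cal["dist_coeffs"])).reshape(-1,2)
    T=np.array(cal["cam_to_world"]); d=np.c_[p,np.ones(len(p))]@T[:3,:3].T
    z=np.broadcast_to(z,len(p)); return T[:3,3]+d*((z-T[2,3])/d[:,2])[:,None]
E
python3 - <<'E'
from h import *
im=cv2.imread("pics/top0.png")[140:320,130:440]
im=cv2.resize(im,None,fx=2.5,fy=2.5,interpolation=cv2.INTER_CUBIC)
for i in range(0,310,20): cv2.putText(im,str(130+i),(int(i*2.5),8),0,.3,(255,255,255)); cv2.line(im,(int(i*2.5),10),(int(i*2.5),16),(255,255,255))
for i in range(0,180,20): cv2.putText(im,str(140+i),(0,int(i*2.5)+4),0,.3,(255,255,255))
cv2.imwrite("pics/crop1.png",im)
c=r.get_calibration("top"); d=r.get_calibration("scene")
print("top b d c a jar", loc(c,[(151,208),(213,194),(350,198),(416,219),(279,186)],[.078,.063,.038,.05,.085]).round(3))
print("scene", loc(d,[(378,123),(361.5,174),(277,296.5),(201,343),(332,225)],[.078,.063,.038,.05,.085]).round(3))
print("pads top", loc(c,[(218,293),(257,293),(295,293),(334,292),(375,291)],[.018]*4+[.039]).round(3))
print("pads scene", loc(d,[(270,149),(248,174.5),(223,202),(197.5,232),(167,261)],[.018]*4+[.039]).round(3))
E
```

```text
top b d c a jar [[ 0.63   0.299  0.078]
 [ 0.664  0.163  0.063]
 [ 0.659 -0.151  0.038]
 [ 0.606 -0.3    0.05 ]
 [ 0.676  0.014  0.085]]
scene [[ 0.631  0.299  0.078]
 [ 0.665  0.164  0.063]
 [ 0.666 -0.152  0.038]
 [ 0.609 -0.302  0.05 ]
 [ 0.683  0.009  0.085]]
pads top [[ 0.444  0.154  0.018]
 [ 0.444  0.065  0.018]
 [ 0.443 -0.021  0.018]
 [ 0.444 -0.11   0.018]
 [ 0.445 -0.199  0.039]]
pads scene [[ 0.446  0.151  0.018]
 [ 0.447  0.064  0.018]
 [ 0.446 -0.024  0.018]
 [ 0.448 -0.112  0.018]
 [ 0.451 -0.205  0.039]]
```

View pics/crop1.png

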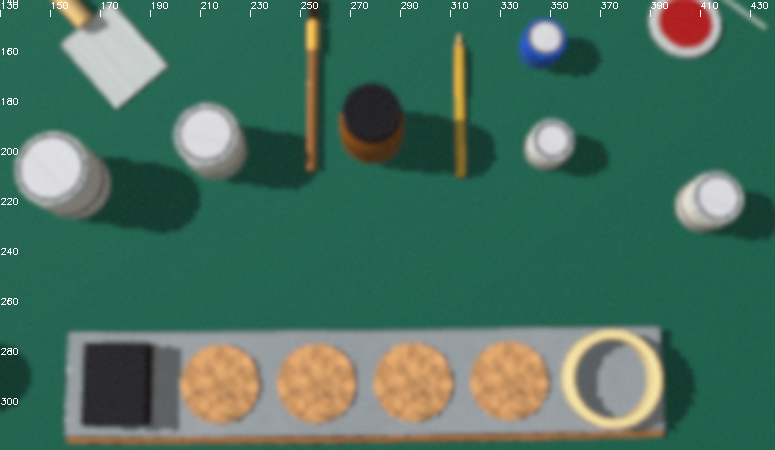

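The crop confirms it: the white tins are distinct from the blue decoy, the pads are clean, and the two cameras agree within a few mm. First I move above tin a with the tool yawed to 90°.

Call:
{"api": "servo_tool", "payload": {
  "motion": [
    [-1, 0.92, -0.102, 0.17, -0.575],
    [-1, 0.92, -0.102, 0.17, -0.575],
    [-1, 0.92, -0.102, 0.17, -0.575],
    [-1, 0.92, -0.102, 0.17, -0.575],
    [-1, 0.92, -0.102, 0.17, -0.575],
    [-1, 0.92, -0.102, 0.17, -0.575],
    [-1, 0.92, -0.102, 0.17, -0.575],
    [-1, 0.92, -0.102, 0.17, -0.575]
  ]
}}

```text
t: 1.1
tool_pos: [0.6106, -0.297, 0.1693]
tcp_rot: [-180.0, -0.2, 90.3]
ft_force: [0.3, -0.5, -0.3]
finger_gap: 0.0857
gripper_force: 0.0
```

Run:
```python
from h import *
c=r.get_calibration("wrist"); im=r.read_camera("wrist"); cv2.imwrite("pics/w1.png",im[:,:,::-1])
print(c["cam_to_world"].round(3),c["K"][0]); print(r.state()["tool_pos"])
```

```text
[[ 1.     0.004 -0.     0.611]
 [ 0.004 -0.957 -0.29  -0.222]
 [-0.001  0.29  -0.957  0.287]
 [ 0.     0.     0.     1.   ]] [306.54424119   0.         282.59032425]
[ 0.61370109 -0.29349559  0.16833798]
```

View pics/w1.png

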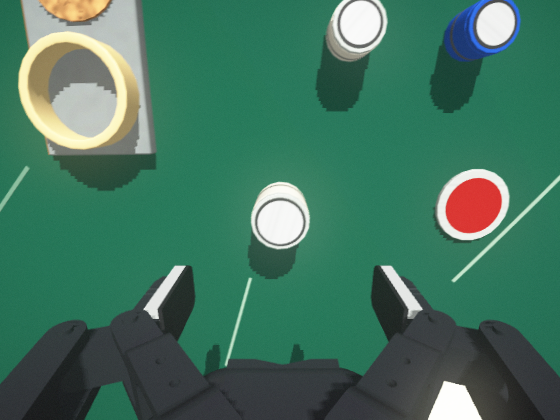

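Run:
```python
from h import *
c=r.get_calibration("wrist")
print(loc(c,[(280.5,222),(361,22),(79,92)],[.05,.038,.039]).round(4))
s=r.state();print(s["tool_pos"],s["tcp_rot"],s["qvel"].round(2))
```

```text
[[ 0.6128 -0.2986  0.05  ]
 [ 0.6703 -0.1494  0.038 ]
 [ 0.4567 -0.1978  0.039 ]]
[ 0.61370109 -0.29349559  0.16833798] [179.87464886  -0.40728291  90.48340211] [ 1.94 -2.71 -0.18  4.2  -1.6   1.71  3.27]
```

Call:
{"api": "servo_tool", "payload": {
  "motion": [
    [-1, 0, 0, 0.1, 0],
    [-1, 0, 0, 0.1, 0],
    [-1, 0, 0, 0.1, 0],
    [-1, 0, 0, 0.1, 0]
  ]
}}

```text
t: 1.65
tool_pos: [0.6091, -0.3023, 0.1238]
tcp_rot: [179.8, 0.1, 89.9]
ft_force: [-0.2, 0.2, 0.4]
finger_gap: 0.0854
gripper_force: 0.0
```

Call:
{"api": "servo_tool", "payload": {
  "motion": [
    [-1, 0.003, 0.002, 0.08, 0],
    [-1, 0.003, 0.002, 0.168, 0],
    [-1, 0.003, 0.002, 0.168, 0],
    [-1, 0.003, 0.002, 0.168, 0],
    [1, 0.003, 0.002, 0.168, 0],
    [1, 0.003, 0.002, 0.168, 0],
    [1, 0.003, 0.002, 0.168, 0],
    [1, 0.003, 0.002, 0.168, 0]
  ]
}}

```text
t: 2.65
tool_pos: [0.6103, -0.3005, 0.0394]
tcp_rot: [179.8, 0.1, 90.0]
ft_force: [-0.5, 0.4, 5.8]
finger_gap: 0.0463
gripper_force: 62.1
```

Call:
{"api": "servo_tool", "payload": {
  "motion": [
    [1, 0, 0, 0, 0],
    [1, 0, 0, 0, 0]
  ]
}}

```text
t: 2.9
tool_pos: [0.6103, -0.3005, 0.0394]
tcp_rot: [179.8, 0.1, 90.0]
ft_force: [-0.9, -0.1, 6.6]
finger_gap: 0.0468
gripper_force: 62.1
```

Call:
{"api": "servo_tool", "payload": {
  "motion": [
    [1, 0, 0, -0.12, 0],
    [1, 0, 0, -0.2, 0],
    [1, 0.1, -0.06, -0.2, 0],
    [1, 0.22, -0.13, -0.2, 0],
    [1, 0.34, -0.2, -0.2, 0],
    [1, 0.45, -0.27, -0.2, 0],
    [1, 0.53, -0.315, -0.2, 0],
    [1, 0.555, -0.33, -0.2, 0]
  ]
}}

```text
t: 3.9
tool_pos: [0.4411, -0.0179, 0.137]
tcp_rot: [-179.8, -0.0, 90.4]
ft_force: [0.6, -1.1, -1.0]
finger_gap: 0.0468
gripper_force: 62.5
```

Call:
{"api": "servo_tool", "payload": {
  "motion": [
    [1, 0, 0, 0, 0],
    [1, 0, 0, 0, 0],
    [1, 0, 0, 0, 0],
    [1, 0, 0, 0, 0]
  ]
}}

```text
t: 4.4
tool_pos: [0.4447, -0.0233, 0.1371]
tcp_rot: [-180.0, -0.0, 89.8]
ft_force: [-0.2, 0.5, -1.5]
finger_gap: 0.0469
gripper_force: 62.5
```

Run:
```python
from h import *
c=r.get_calibration("wrist"); im=r.read_camera("wrist"); cv2.imwrite("pics/w2.png",im[:,:,::-1])
import pickle; pickle.dump(c,open("c2.pkl","wb"))
s=r.state();print(s["tool_pos"],s["tcp_rot"],s["qvel"].round(2),s["finger_gap"])
```

```text
[ 0.44456092 -0.02305762  0.13713884] [-1.79990001e+02 -7.16825925e-03  8.98727585e+01] [-0.18 -0.21 -0.27  0.32  0.01  0.08 -0.  ] 0.04676928232097692
```

View pics/w2.png

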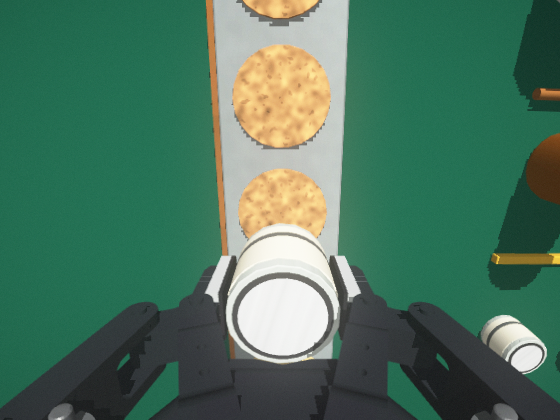

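Run:
```python
from h import *
import pickle;c=pickle.load(open("c2.pkl","rb"))
print(loc(c,[(281.5,97),(282.5,208),(281,-3),(282.5,317)],[.018,.018,.018,.112]).round(4))
print(loc(c,[(232.5,97),(330.5,97),(281.5,46),(281.5,148),(237,207),(327,207)],.018).round(4))
```

```text
[[ 0.4447  0.0666  0.018 ]
 [ 0.4452 -0.0176  0.018 ]
 [ 0.4447  0.1312  0.018 ]
 [ 0.4451 -0.0521  0.112 ]]
[[ 0.409   0.0668  0.018 ]
 [ 0.4804  0.0666  0.018 ]
 [ 0.4449  0.1006  0.018 ]
 [ 0.4446  0.0299  0.018 ]
 [ 0.4086 -0.0166  0.018 ]
 [ 0.4809 -0.0169  0.018 ]]
```

Call:
{"api": "servo_tool", "payload": {
  "motion": [
    [1, 0.003, 0.0, 0.08, 0],
    [1, 0.003, 0.0, 0.13, 0],
    [1, 0.003, 0, 0.15, 0],
    [1, 0.003, 0, 0.158, 0],
    [1, 0.003, 0, 0.158, 0],
    [1, 0.003, 0, 0.158, 0],
    [1, 0.003, 0, 0.158, 0]
  ]
}}

```text
t: 5.32
tool_pos: [0.4448, -0.0209, 0.0589]
tcp_rot: [179.9, 0.0, 90.0]
ft_force: [0.7, -0.3, -0.6]
finger_gap: 0.047
gripper_force: 62.5
```

Call:
{"api": "servo_tool", "payload": {
  "motion": [
    [-1, 0, 0, 0, 0],
    [-1, 0, 0, 0, 0],
    [-1, 0, 0, 0, 0],
    [-1, 0, 0, 0, 0],
    [-1, 0, 0, -0.1, 0],
    [-1, 0, 0, -0.2, 0],
    [-1, 0, 0, -0.2, 0]
  ]
}}

```text
t: 6.2
tool_pos: [0.4477, -0.0207, 0.1622]
tcp_rot: [179.4, 0.1, 90.0]
ft_force: [-0.2, -0.4, -0.5]
finger_gap: 0.0856
gripper_force: 0.0
```

Call:
{"api": "servo_tool", "payload": {
  "motion": [
    [-0.4, -0.07, 0.12, 0, 0],
    [-0.4, -0.14, 0.24, 0, 0],
    [-0.4, -0.2, 0.34, 0, 0],
    [-0.4, -0.24, 0.41, 0, 0],
    [-0.4, -0.26, 0.44, 0, 0],
    [-0.4, -0.26, 0.44, 0, 0],
    [-0.4, -0.26, 0.44, 0, 0],
    [-0.4, -0.26, 0.44, 0, 0]
  ]
}}

```text
t: 7.2
tool_pos: [0.6633, -0.1499, 0.1584]
tcp_rot: [-180.0, -0.0, 90.0]
ft_force: [0.3, 0.2, 0.4]
finger_gap: 0.06
gripper_force: 0.0
```

Run:
```python
from h import *
import pickle
ims=[];cs={}
for n in("wrist","top"):
    cs[n]=r.get_calibration(n); ims.append(r.read_camera(n)[:,:,::-1])
pickle.dump(cs,open("c3.pkl","wb"))
w=ims[0][100:400,180:480]; t=cv2.resize(ims[1][255:330,200:325],None,fx=4,fy=4,interpolation=cv2.INTER_CUBIC)
cv2.imwrite("pics/m3.png",np.hstack([w,t[:300]]))
s=r.state();print(s["tool_pos"],s["tcp_rot"],s["finger_gap"])
```

```text
[ 0.6636728  -0.15028794  0.15873327] [1.79997651e+02 7.28507679e-03 9.00177826e+01] 0.059829541941624195
```

View pics/m3.png

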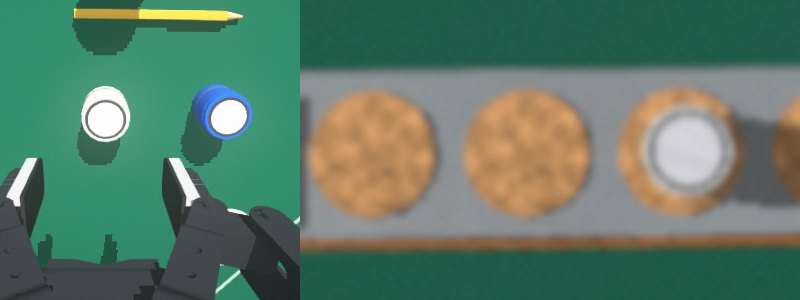

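Run:
```python
from h import *
import pickle;c=pickle.load(open("c3.pkl","rb"))
print("c,decoy",loc(c["wrist"],[(285.5,219),(410,216)],.038).round(4))
print("a",loc(c["top"],[(297,292.5)],.068).round(4),"pads",loc(c["top"],[(218.2,293.2),(256.5,293.3),(294.6,293)],.018).round(4))
```

```text
c,decoy [[ 0.6662 -0.1538  0.038 ]
 [ 0.7683 -0.1512  0.038 ]]
a [[ 0.4442 -0.0235  0.068 ]] pads [[ 0.4435  0.1535  0.018 ]
 [ 0.443   0.0663  0.018 ]
 [ 0.4431 -0.0203  0.018 ]]
```

Call:
{"api": "servo_tool", "payload": {
  "motion": [
    [-0.6, -0.007, 0.002, 0.1, 0],
    [-0.6, -0.007, 0.002, 0.2, 0],
    [-0.6, -0.007, 0.002, 0.254, 0],
    [-0.6, -0.007, 0.002, 0.254, 0],
    [-0.6, -0.007, 0.002, 0.254, 0],
    [1, -0.007, 0.002, 0.254, 0],
    [1, -0.007, 0.002, 0.254, 0],
    [1, -0.007, 0.002, 0.254, 0]
  ]
}}

```text
t: 8.3
tool_pos: [0.6668, -0.1547, 0.0337]
tcp_rot: [179.8, 0.0, 90.0]
ft_force: [1.3, -0.8, 6.0]
finger_gap: 0.0382
gripper_force: 60.7
```

Call:
{"api": "servo_tool", "payload": {
  "motion": [
    [1, 0, 0, 0, 0],
    [1, 0, 0, 0, 0],
    [1, 0, 0, 0, 0]
  ]
}}

```text
t: 8.68
tool_pos: [0.6668, -0.1547, 0.0337]
tcp_rot: [179.8, 0.0, 90.0]
ft_force: [-1.0, 0.4, 6.2]
finger_gap: 0.0386
gripper_force: 60.7
```

Call:
{"api": "servo_tool", "payload": {
  "motion": [
    [1, 0, 0, -0.12, 0],
    [1, 0, 0, -0.2, 0],
    [1, 0.02, -0.09, -0.2, 0],
    [1, 0.04, -0.19, -0.2, 0],
    [1, 0.06, -0.29, -0.2, 0],
    [1, 0.075, -0.38, -0.2, 0],
    [1, 0.088, -0.43, -0.2, 0],
    [1, 0.088, -0.444, -0.2, 0]
  ]
}}

```text
t: 9.68
tool_pos: [0.4416, -0.11, 0.1313]
tcp_rot: [-179.9, 0.0, 90.0]
ft_force: [0.9, -0.4, -1.2]
finger_gap: 0.0385
gripper_force: 60.7
```

Call:
{"api": "servo_tool", "payload": {
  "motion": [
    [1, 0, 0, 0, 0],
    [1, 0, 0, 0, 0],
    [1, 0, 0, 0, 0],
    [1, 0, 0, 0, 0]
  ]
}}

```text
t: 10.18
tool_pos: [0.4437, -0.1103, 0.1312]
tcp_rot: [180.0, -0.0, 90.0]
ft_force: [-0.7, 0.6, -0.8]
finger_gap: 0.0386
gripper_force: 60.7
```

Call:
{"api": "servo_tool", "payload": {
  "motion": [
    [1, 0, 0.001, 0.08, 0],
    [1, 0, 0.001, 0.13, 0],
    [1, 0, 0.001, 0.15, 0],
    [1, 0, 0.001, 0.157, 0],
    [1, 0, 0.001, 0.157, 0],
    [1, 0, 0.001, 0.157, 0],
    [1, 0, 0.001, 0.157, 0]
  ]
}}

```text
t: 11.05
tool_pos: [0.4442, -0.1105, 0.0534]
tcp_rot: [179.9, 0.0, 90.0]
ft_force: [-0.7, -0.3, 0.1]
finger_gap: 0.0384
gripper_force: 60.7
```

Call:
{"api": "servo_tool", "payload": {
  "motion": [
    [-1, 0, 0, 0, 0],
    [-1, 0, 0, 0, 0],
    [-1, 0, 0, 0, 0],
    [-1, 0, 0, 0, 0],
    [-1, 0, 0, -0.1, 0],
    [-1, 0, 0, -0.2, 0],
    [-1, 0, 0, -0.2, 0]
  ]
}}

```text
t: 11.92
tool_pos: [0.4471, -0.1108, 0.1568]
tcp_rot: [179.5, 0.2, 90.0]
ft_force: [0.5, 0.9, 0.5]
finger_gap: 0.0853
gripper_force: 0.0
```

Call:
{"api": "servo_tool", "payload": {
  "motion": [
    [-1, 0.09, 0.07, 0, 0],
    [-1, 0.18, 0.14, 0, 0],
    [-1, 0.27, 0.21, 0, 0],
    [-1, 0.36, 0.28, 0, 0],
    [-1, 0.45, 0.36, 0, 0],
    [-1, 0.52, 0.42, 0, 0],
    [-1, 0.548, 0.441, 0, 0],
    [-1, 0.548, 0.441, 0, 0]
  ]
}}

```text
t: 12.92
tool_pos: [0.6636, 0.1655, 0.1507]
tcp_rot: [-179.8, -0.0, 90.1]
ft_force: [-0.4, -0.7, -0.0]
finger_gap: 0.0855
gripper_force: 0.0
```

Call:
{"api": "servo_tool", "payload": {
  "motion": [
    [-1, 0, 0, 0, 0],
    [-1, 0, 0, 0, 0],
    [-1, 0, 0, 0, 0]
  ]
}}

```text
t: 13.3
tool_pos: [0.6643, 0.1623, 0.1531]
tcp_rot: [180.0, 0.0, 89.9]
ft_force: [0.2, 0.2, 0.2]
finger_gap: 0.0853
gripper_force: 0.0
```

Run:
```python
from h import *
import pickle
ims=[];cs={}
for n in("wrist","top"):
    cs[n]=r.get_calibration(n); ims.append(r.read_camera(n)[:,:,::-1])
pickle.dump(cs,open("c4.pkl","wb"))
w=ims[0][100:400,130:430]; t=cv2.resize(ims[1][255:330,240:365],None,fx=4,fy=4,interpolation=cv2.INTER_CUBIC)
cv2.imwrite("pics/m4.png",np.hstack([w,t[:300]]))
s=r.state();print(s["tool_pos"],s["tcp_rot"],s["finger_gap"])
```

```text
[0.66435574 0.16285217 0.15310404] [1.79980113e+02 1.28828255e-02 8.99144641e+01] 0.08526241297832023
```

View pics/m4.png

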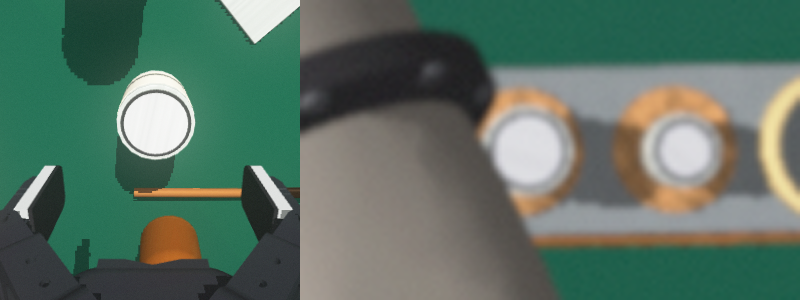

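Run:
```python
from h import *
import pickle;c=pickle.load(open("c4.pkl","rb"))
print("d",loc(c["wrist"],[(286,223)],.063).round(4))
print("c,a",loc(c["top"],[(336.7,292.5),(297.0,292.5)],[.056,.068]).round(4),"pads",loc(c["top"],[(333.8,292.8)],.018).round(4))
```

```text
d [[0.6673 0.1652 0.063 ]]
c,a [[ 0.4433 -0.1107  0.056 ]
 [ 0.4442 -0.0235  0.068 ]] pads [[ 0.4426 -0.1096  0.018 ]]
```

Call:
{"api": "servo_tool", "payload": {
  "motion": [
    [-1, 0.002, 0.003, 0.08, 0],
    [-1, 0.002, 0.003, 0.16, 0],
    [-1, 0.002, 0.003, 0.218, 0],
    [-1, 0.002, 0.003, 0.218, 0],
    [-1, 0.002, 0.003, 0.218, 0],
    [1, 0.002, 0.003, 0.218, 0],
    [1, 0.002, 0.003, 0.218, 0],
    [1, 0.002, 0.003, 0.218, 0]
  ]
}}

```text
t: 14.4
tool_pos: [0.6671, 0.1651, 0.046]
tcp_rot: [179.8, -0.1, 90.0]
ft_force: [-0.2, 0.0, 5.5]
finger_gap: 0.056
gripper_force: 64.6
```

Call:
{"api": "servo_tool", "payload": {
  "motion": [
    [1, 0, 0, 0, 0],
    [1, 0, 0, 0, 0],
    [1, 0, 0, 0, 0]
  ]
}}

```text
t: 14.78
tool_pos: [0.6671, 0.1651, 0.0459]
tcp_rot: [179.8, -0.1, 90.0]
ft_force: [-0.8, 0.2, 6.4]
finger_gap: 0.0558
gripper_force: 64.6
```

Call:
{"api": "servo_tool", "payload": {
  "motion": [
    [1, 0, 0, -0.12, 0],
    [1, 0, 0, -0.2, 0],
    [1, -0.04, -0.09, -0.2, 0],
    [1, -0.09, -0.19, -0.2, 0],
    [1, -0.13, -0.29, -0.2, 0],
    [1, -0.17, -0.38, -0.2, 0],
    [1, -0.193, -0.43, -0.2, 0],
    [1, -0.199, -0.444, -0.2, 0]
  ]
}}

```text
t: 15.78
tool_pos: [0.4415, 0.0639, 0.1432]
tcp_rot: [-179.9, 0.1, 89.9]
ft_force: [1.0, 0.1, -2.5]
finger_gap: 0.056
gripper_force: 65.4
```

Call:
{"api": "servo_tool", "payload": {
  "motion": [
    [1, 0, 0, 0, 0],
    [1, 0, 0, 0, 0],
    [1, 0, 0, 0, 0],
    [1, 0, 0, 0, 0]
  ]
}}

```text
t: 16.27
tool_pos: [0.4442, 0.0656, 0.1437]
tcp_rot: [-180.0, -0.0, 90.0]
ft_force: [0.8, 0.0, -2.6]
finger_gap: 0.0558
gripper_force: 65.4
```

Call:
{"api": "servo_tool", "payload": {
  "motion": [
    [1, 0, 0, 0.08, 0],
    [1, 0, 0, 0.13, 0],
    [1, 0, 0, 0.15, 0],
    [1, 0, 0, 0.158, 0],
    [1, 0, 0, 0.158, 0],
    [1, 0, 0, 0.158, 0],
    [1, 0, 0, 0.158, 0]
  ]
}}

```text
t: 17.15
tool_pos: [0.4444, 0.0652, 0.0654]
tcp_rot: [179.9, 0.0, 90.0]
ft_force: [0.0, -0.5, -2.8]
finger_gap: 0.0559
gripper_force: 65.5
```

Call:
{"api": "servo_tool", "payload": {
  "motion": [
    [-1, 0, 0, 0, 0],
    [-1, 0, 0, 0, 0],
    [-1, 0, 0, 0, 0],
    [-1, 0, 0, 0, 0],
    [-1, 0, 0, -0.1, 0],
    [-1, 0, 0, -0.2, 0],
    [-1, 0, 0, -0.2, 0]
  ]
}}

```text
t: 18.02
tool_pos: [0.4471, 0.066, 0.1687]
tcp_rot: [179.4, -0.0, 90.0]
ft_force: [0.3, -0.2, -0.2]
finger_gap: 0.0853
gripper_force: 0.0
```

Call:
{"api": "servo_tool", "payload": {
  "motion": [
    [-1, 0.09, 0.07, 0, 0],
    [-1, 0.18, 0.14, 0, 0],
    [-1, 0.27, 0.21, 0, 0],
    [-1, 0.36, 0.28, 0, 0],
    [-1, 0.44, 0.35, 0, 0],
    [-1, 0.468, 0.376, 0, 0],
    [-1, 0.468, 0.376, 0, 0],
    [-1, 0.468, 0.376, 0, 0]
  ]
}}

```text
t: 19.02
tool_pos: [0.6313, 0.2979, 0.1636]
tcp_rot: [-179.9, 0.1, 89.9]
ft_force: [0.8, -0.4, 0.4]
finger_gap: 0.0855
gripper_force: 0.0
```

Call:
{"api": "servo_tool", "payload": {
  "motion": [
    [-1, 0, 0, 0, 0],
    [-1, 0, 0, 0, 0],
    [-1, 0, 0, 0, 0]
  ]
}}

```text
t: 19.4
tool_pos: [0.632, 0.2985, 0.1652]
tcp_rot: [180.0, 0.0, 89.9]
ft_force: [0.3, 0.5, 0.3]
finger_gap: 0.0856
gripper_force: 0.0
```

Run:
```python
from h import *
import pickle
ims=[];cs={}
for n in("wrist","top"):
    cs[n]=r.get_calibration(n); ims.append(r.read_camera(n)[:,:,::-1])
pickle.dump(cs,open("c5.pkl","wb"))
w=ims[0][100:400,130:430]; t=cv2.resize(ims[1][255:330,240:365],None,fx=4,fy=4,interpolation=cv2.INTER_CUBIC)
cv2.imwrite("pics/m5.png",np.hstack([w,t[:300]]))
s=r.state();print(s["tool_pos"],s["tcp_rot"],s["finger_gap"])
```

```text
[0.63197952 0.29878884 0.16504737] [1.79982780e+02 3.11409390e-03 8.99450518e+01] 0.08561692073554909
```

View pics/m5.png

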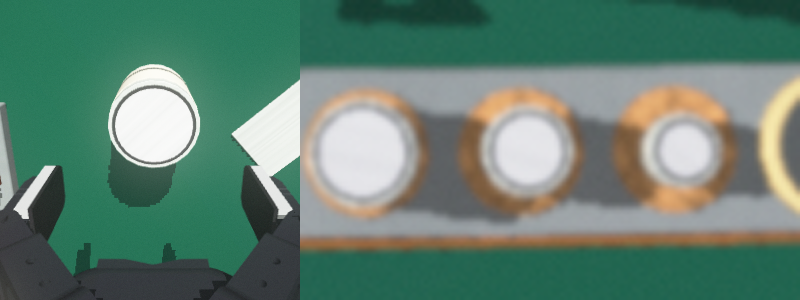

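Run:
```python
from h import *
import pickle;c=pickle.load(open("c5.pkl","rb"))
print("b",loc(c["wrist"],[(283.5,225.5)],.078).round(4))
print("d",loc(c["top"],[(255.5,293)],[.081]).round(4))
```

```text
b [[0.6332 0.3007 0.078 ]]
d [[0.4438 0.0647 0.081 ]]
```

Call:
{"api": "servo_tool", "payload": {
  "motion": [
    [-1, 0.002, 0.002, 0.06, 0],
    [-1, 0.002, 0.002, 0.12, 0],
    [-1, 0.002, 0.002, 0.18, 0],
    [-1, 0.002, 0.002, 0.221, 0],
    [-1, 0.002, 0.002, 0.221, 0],
    [-1, 0.002, 0.002, 0.221, 0],
    [1, 0.002, 0.002, 0.221, 0],
    [1, 0.002, 0.002, 0.221, 0]
  ]
}}

```text
t: 20.5
tool_pos: [0.6339, 0.3009, 0.0564]
tcp_rot: [179.8, -0.1, 90.0]
ft_force: [0.2, 0.7, 3.5]
finger_gap: 0.065
gripper_force: 67.7
```

Call:
{"api": "servo_tool", "payload": {
  "motion": [
    [1, 0, 0, 0, 0],
    [1, 0, 0, 0, 0],
    [1, 0, 0, 0, 0],
    [1, 0, 0, 0, 0]
  ]
}}

```text
t: 21.0
tool_pos: [0.6339, 0.3009, 0.0564]
tcp_rot: [179.8, -0.1, 90.0]
ft_force: [-0.6, -0.4, 6.0]
finger_gap: 0.0645
gripper_force: 67.6
```

Call:
{"api": "servo_tool", "payload": {
  "motion": [
    [1, 0, 0, -0.12, 0],
    [1, 0, 0, -0.2, 0],
    [1, -0.06, -0.08, -0.2, 0],
    [1, -0.13, -0.17, -0.2, 0],
    [1, -0.2, -0.26, -0.2, 0],
    [1, -0.26, -0.34, -0.2, 0],
    [1, -0.29, -0.372, -0.2, 0],
    [1, -0.295, -0.379, -0.2, 0]
  ]
}}

```text
t: 22.0
tool_pos: [0.4418, 0.1508, 0.1535]
tcp_rot: [-179.9, 0.1, 89.9]
ft_force: [1.1, 0.8, -3.0]
finger_gap: 0.0648
gripper_force: 69.0
```

Call:
{"api": "servo_tool", "payload": {
  "motion": [
    [1, 0, 0, 0, 0],
    [1, 0, 0, 0, 0],
    [1, 0, 0, 0, 0],
    [1, 0, 0, 0, 0]
  ]
}}

```text
t: 22.5
tool_pos: [0.4436, 0.1532, 0.1542]
tcp_rot: [-180.0, -0.0, 90.0]
ft_force: [0.2, -0.6, -3.6]
finger_gap: 0.0645
gripper_force: 69.0
```

Release height is 0.0564 + 0.018 + 0.001 = 0.0754, so I descend 0.079.

Call:
{"api": "servo_tool", "payload": {
  "motion": [
    [1, 0, 0.001, 0.08, 0],
    [1, 0, 0.001, 0.13, 0],
    [1, 0, 0.001, 0.15, 0],
    [1, 0, 0.001, 0.158, 0],
    [1, 0, 0.001, 0.158, 0],
    [1, 0, 0.001, 0.158, 0],
    [1, 0, 0.001, 0.158, 0]
  ]
}}

```text
t: 23.38
tool_pos: [0.4444, 0.1528, 0.076]
tcp_rot: [179.9, -0.0, 90.0]
ft_force: [-0.5, 0.6, -3.8]
finger_gap: 0.0644
gripper_force: 69.1
```

Call:
{"api": "servo_tool", "payload": {
  "motion": [
    [-1, 0, 0, 0, 0],
    [-1, 0, 0, 0, 0],
    [-1, 0, 0, 0, 0],
    [-1, 0, 0, 0, 0],
    [-1, 0, 0, -0.1, 0],
    [-1, 0, 0, -0.2, 0],
    [-1, 0, 0, -0.2, 0],
    [-1, 0, 0, -0.2, 0]
  ]
}}

```text
t: 24.38
tool_pos: [0.4436, 0.1524, 0.175]
tcp_rot: [-180.0, 0.0, 90.0]
ft_force: [-0.3, -0.7, -0.4]
finger_gap: 0.0854
gripper_force: 0.0
```

Call:
{"api": "servo_tool", "payload": {
  "motion": [
    [-1, 0.1, 0.1, -0.05, 0],
    [-1, 0.2, 0.2, -0.1, 0],
    [-1, 0.28, 0.28, -0.1, 0],
    [-1, 0.28, 0.28, -0.1, 0],
    [-1, 0.28, 0.28, -0.1, 0],
    [-1, 0.28, 0.28, -0.1, 0]
  ]
}}

```text
t: 25.12
tool_pos: [0.583, 0.2915, 0.2237]
tcp_rot: [-179.8, 0.1, 90.0]
ft_force: [-0.4, 0.3, 0.7]
finger_gap: 0.0852
gripper_force: 0.0
```

Run:
```python
from h import *
t=r.read_camera("top")[:,:,::-1]; s=r.read_camera("scene")[:,:,::-1]
a=cv2.resize(t[250:330,200:400],None,fx=4,fy=4,interpolation=cv2.INTER_CUBIC)
b=s[60:340,120:400]; b=np.hstack([b,np.zeros((280,520,3),np.uint8)])
b[:,290:690]=cv2.resize(t[130:270,180:380],(400,280))
cv2.imwrite("pics/m6.png",np.vstack([a,b]))
```

```text
(no output)
```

View pics/m6.png

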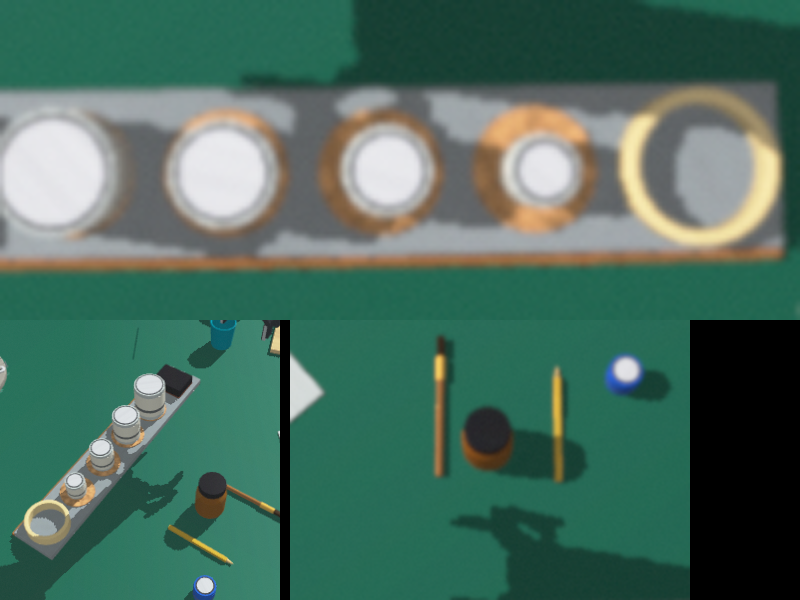

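Run:
```python
from h import *
print(loc(r.get_calibration("top"),[(213.3,293),(255.6,293),(296.7,292.9),(336.5,292.8)],[.096,.081,.068,.056]).round(4))
```

```text
[[ 0.444   0.1516  0.096 ]
 [ 0.4438  0.0645  0.081 ]
 [ 0.4434 -0.0228  0.068 ]
 [ 0.4426 -0.1102  0.056 ]]
```

All four tins are upright and within about 2 mm of their pad centres (pads at y = 0.1535, 0.0655, -0.0225 and -0.1105, x about 0.444). The jar and the tape have not moved.

```bash
python3 -c "
from plant import r
print(r.sign_off())"
```

```text
the job is handed in; nothing more can be done
None
```

The job is handed in: the four tins stand upright on the pads, smallest next to the tape and largest at the far end, each measured within about 2 mm of its pad centre, and the tape and jar were left where they were.

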